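Push the row of tins home on the dispensing rail and shut the keeper

TASK

On the wooden rail, push the row of four tins along as one train, pressing only on the back of the rearmost tin, until the front tin is fully home against the end stop with no gaps in the row. Then push the steel keeper bar round until it stands square across the rail behind the row. Only push with the fingers: do not grip or lift anything, do not touch the other three tins, and leave the things standing around undisturbed.

Things in the scene. Friction and masses are not known exactly. Their poses are not given: they have to be found in the camera images.
- rail: fixed wooden rail: straight channel, local x -180 to +175 mm, 61 mm wide outside, 47 mm between its 7 mm walls. Origin: on the table (z = 0) under the channel's middle line; +x runs along the channel to the end stop, z up. Channel floor 8 mm, wall tops 20 mm above the table; -x end open. With the row home the rearmost tin's back face is at x = -16 mm. Keeper pivot at (-26, -48) mm
- rail_stop (a point): centre of the end stop's face that the front tin must rest on, at rail x = +160 mm, y = 0, 28 mm above the table; the stop's top is 38 mm above the table. Axes as the rail's
- tin1: front tin of the row (nearest the stop): square aluminium tin with a slip lid, 44 x 44 mm and 40 mm high, about 0.15 kg. Origin: centre of its underside; at the start its x axis is the rail's x axis, z up. The row stands on the channel floor with 0.5 mm gaps, 70 to 120 mm short of the stop. Tops 48 mm above the table
- tin2: second tin of the row: same as tin1
- tin3: third tin of the row: same as tin1
- tin4: rearmost tin of the row, the one to push on; same as tin1. Its back face is 22 mm to the rail's -x from its origin
- keeper (a joint): angle q (rad) of the keeper, a dark steel bar on an upright pivot outside the rail's -y wall. 0 = shut, square across the channel (hard stop); grows anticlockwise from above, to 2.4 at most. The bar points along (-sin q, cos q) in rail x, y: at 1.57 along rail -x. Starts at 1.75 to 2.2, outside the rail. Friction about 0.05 N m, no spring: stays where left
- keeper_mid (a point): middle of the keeper bar, 43 mm from its pivot axis, 34 mm above the table. The bar is 86 mm long from the pivot axis, 8 mm thick and stands 24 to 44 mm above the table (knuckle and pin at the pivot reach 48 mm). Local y points from pivot to free end; local x across its thickness, towards the stop when shut
- spare_tin: bystander: a tin like those of the row, standing on the table beside the rail's -y side. Origin: centre of underside
- glass_jar: bystander: empty open glass jar, 72 mm across, 110 mm high, near the stop on the rail's -y side. Origin: centre of underside
- mug: bystander: white mug, 76 mm across plus handle, 85 mm high, on the rail's +y side. Origin: centre of underside
- scoop: bystander: wooden spoon 170 mm long lying on the table on the rail's +y side. Origin: under its middle
- amber_bottle: bystander: amber bottle, 52 mm across, 130 mm high, standing beyond the rail. Origin: centre of underside
- soap_bar: bystander: bar of soap 75 x 50 x 25 mm lying on the table. Origin: centre of underside
Things that resemble listed ones, but are neither listed nor needed, are in the scene too. Leave any purple look-alike of the tin3 alone. What is shaped like the tin4 but blue is not meant.

How it is judged:
By the outcome, as a careful person would: the job done as asked, in the order asked, and still so for the second after the job is handed in, with the robot touching nothing.
It also fails if it takes over 53 s, if anything falls off the work surface, if the arm or the gripper's body presses on something with over 40 N, if the wrist force passes 120 N, or if a joint passes its speed limit or range.

ROBOT

A 6-joint arm with a two-finger parallel gripper is mounted at the origin on the work surface. World frame = base frame: x ahead of the robot, y to its left, z up, the work surface at z = 0. Lengths are in m, angles in rad, forces in N, time in s.
With the tool pointing down it reaches from about 0.3 to 0.85 m from the base axis. Payload 4.2 kg.
Tool frame: the origin (TCP) lies on the front face of the gripper's body, between the roots of the fingers; the fingertips stand 78 mm ahead of it and the grasp point (between the pads) lies 60 mm ahead of it; z points along the fingers, y is the line along which they close (so a half turn about z gives the same grasp; the last joint's range is limited). The gripper opens to 91 mm and grips with 3 to 60 N. Pads are 32 mm wide; open, the fingers measure 118 mm over their backs; the gripper's body (76 mm by 178 mm) begins 60 mm behind the grasp point.
Start: joints at [1.285, 0.32, 1.565, -0, 1.257, -0.02], TCP at [0.151, 0.555, 0.292] pointing down, gripper open.
Joint ranges: [-3.11, 3.11], [-0.84, 2.01], [0.21, 2.61], [-1.34, 4.49], [0.05, 2.63], [-2.56, 2.56]. Speed limits (rad/s): [2.57, 2.57, 3.14, 3.14, 3.14, 3.14].

INTERFACE

Orientations are given as a unit quaternion [w, x, y, z].
In Python, from bench import manip, cams, job gives the robot as it stands. The module is installed in compiled form; this text tells all that it offers.
- The arm moves only by the shell command python3 -m crank 'ROWS' [FORCE]. ROWS is text: rows parted by semicolons, each of 7 numbers parted by spaces: the shift along the tool's x, y, z in m, then the turn, a rotation vector about the tool's x, y, z in rad, then the finger opening in m, from 0 to 0.0912. In form: x y z rx ry rz gripper; .... A call has 1 to 20 rows; each row shifts and turns the commanded pose from where the row before left it, along the tool's axes as they then stand; what a row does not reach is not made up. A row lasts 1/10 s, in which the tool goes at most 50 mm and 8.59 degrees, less where a joint would pass 70% of its speed; a pose out of reach is approached as far as the arm can. A call with a gripper value outside its range is refused whole. The fingers move at their own pace and stop on an object; FORCE is the grip in N (left out, the last holds). Time passes only in rows, so rows that do not move let the fingers close. It gives the time, the measured TCP pose, the force, the opening and the grip force at its end, in the units of the state.
- manip.read_state(): the state, without advancing time (a new reading comes with each control period).
- cams.get_image(name): name is "scene" or "top" or "wrist"; returns (picture, depth): 384x512x3 uint8, red, green, blue; 384x512 float32, m along the optical axis (not along the pixel's ray), 0 where there is no reading.
- cams.camera_info(name): a dict with "K" (3x3 intrinsics, pixels), "origin" and "rotation" of the camera in the world. Camera axes: x right, y down, z forward; pixel columns grow to the right and rows downward; lengths in m; the calibration is good to about 2 mm. A picture is of the moment at which its call begins: read the wrist's pose just before it. camera_info takes no time and is no camera call; for the wrist camera it gives the pose at the moment of the call.
- job.sign_off(): hands the job in; it is judged then, once.
The state is a dict: "time": time; "joint_positions": joint angles; "joint_vel": joint speeds; "joint_torque": joint torques, N m; "eef_pos": TCP position; "eef_rot": TCP orientation; "ft_force": force on the tool from outside, world axes, zero at the start; "wrist_torque": the same for the moment, N m; "opening": finger opening in m; "grasp_force": force on a finger pad.
Only numpy, scipy, OpenCV 4.12 (cv2) and the standard library are available. Lean on these libraries where they do the work, as an engineer would, in place of code of your own. Each camera call takes 0.05 s, during which the arm holds its last target. There are 200 camera calls.

## Working session

There is one attempt and no reset: what is moved stays moved. The work goes in short steps, Python scripts to look and compute and a shell command to move; the robot and the scene stay as the last step left them, time stands still between calls to the robot, and variables do not carry over. Pictures are saved under pics/ and viewed, at most 10 in all, crops included, and the job is handed in when it is done.

```bash
mkdir -p pics; ls
python3 - <<'E'
from bench import manip,cams
import cv2,numpy as np
print(manip.read_state())
for n in("scene","top"):
    p,d=cams.get_image(n); cv2.imwrite(f"pics/{n}0.png",p[:,:,::-1]); np.savez(f"{n}0.npz",p=p,d=d,**cams.camera_info(n)); print(n,cams.camera_info(n))
E
```

```text
pics
{'time': 0.0, 'joint_positions': array([ 1.28500326e+00,  3.20328896e-01,  1.56568871e+00, -2.09580939e-05,
        1.25736908e+00, -1.99844465e-02]), 'joint_vel': array([-0.00028435,  0.00038624, -0.00045079,  0.00075509, -0.00163357,
       -0.00068252]), 'joint_torque': array([-4.08451315e-04, -4.12452507e+01, -2.31978267e+01,  7.27127306e-02,
        4.56530973e-02, -1.54406730e-04]), 'eef_pos': array([0.15094039, 0.55446131, 0.29139514]), 'eef_rot': array([-1.26761084e-04,  1.32510133e-01,  9.91181245e-01, -8.88073298e-04]), 'ft_force': array([-0.9908135 , -0.1368324 ,  0.04619438]), 'wrist_torque': array([-0.04849136,  0.01462886,  0.00489606]), 'grasp_force': 0.0, 'opening': 0.09135668556248322}
scene {'K': array([[450.21109873,   0.        , 258.83297954],
       [  0.        , 450.21109873, 194.27149869],
       [  0.        ,   0.        ,   1.        ]]), 'origin': array([1.33790532, 0.87109428, 0.73587036]), 'rotation': array([-0.19634994,  0.33602739,  0.80970232, -0.43922027])}
top {'K': array([[482.57014111,   0.        , 256.29108682],
       [  0.        , 482.57014111, 185.9716841 ],
       [  0.        ,   0.        ,   1.        ]]), 'origin': array([0.2739683 , 0.11286831, 1.4328146 ]), 'rotation': array([ 0.07695542, -0.69220416,  0.7152934 , -0.05732908])}
```

View pics/scene0.png

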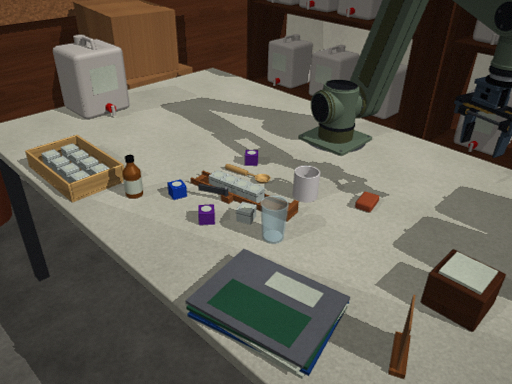

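View pics/top0.png

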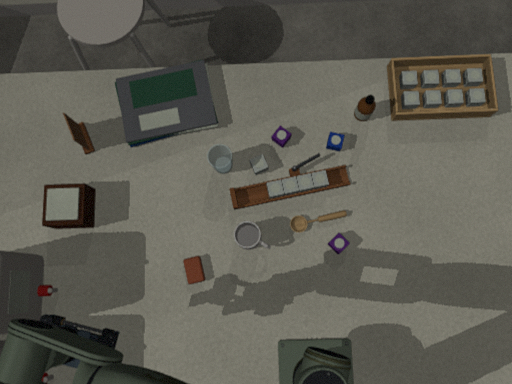

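Scene: the rail runs from about (192,180) to (298,210) px, with the light tins at (237,186). Top: the stop end is at (233,198) by the jar (220,158), and the open end is at (350,178). The row spans (268..328,183) and the keeper runs from (294,171) to (320,155). Candidates for the row: the four aluminium tins in the rail. The purple look-alikes (281,136) and (339,243), the blue one (335,141), the spare tin (259,164) and the tray tins are not meant. I'll confirm this in a crop.

```bash
cat > h.py <<'E'
import numpy as np,cv2
from scipy.spatial.transform import Rotation as R
def rot(q): return R.from_quat([q[1],q[2],q[3],q[0]])
def cast(c,uv,z):
    uv=np.atleast_2d(uv).astype(float); r=rot(c['rotation']).apply(np.c_[uv,np.ones(len(uv))]@np.linalg.inv(c['K']).T)
    o=c['origin']; return o+r*((z-o[2])/r[:,2])[:,None]
def proj(c,P):
    q=rot(c['rotation']).inv().apply(np.atleast_2d(P)-c['origin'])@c['K'].T; return q[:,:2]/q[:,2:]
def world(c,uv,d):
    uv=np.atleast_2d(uv).astype(float); r=np.c_[uv,np.ones(len(uv))]@np.linalg.inv(c['K']).T
    return rot(c['rotation']).apply(r*np.atleast_1d(d)[:,None])+c['origin']
E
python3 - <<'E'
from h import *
c=np.load('top0.npz'); p=c['p']
cv2.imwrite('pics/topc.png',cv2.resize(p[120:220,200:360,::-1],None,fx=5,fy=5,interpolation=cv2.INTER_CUBIC))
hsv=cv2.cvtColor(p,cv2.COLOR_RGB2HSV)
roi=np.zeros(p.shape[:2],np.uint8); roi[160:215,225:358]=1
wood=((hsv[...,0]<18)&(hsv[...,1]>110)&(roi>0)).astype(np.uint8)
n,l,s,ce=cv2.connectedComponentsWithStats(wood)
print([(s[i],ce[i]) for i in range(1,n) if s[i][4]>40])
ys,xs=np.nonzero(wood); r=cv2.minAreaRect(np.c_[xs,ys].astype(np.float32)); print(r,cast(c,cv2.boxPoints(r),.02))
# tins: depth check
for uv in[(275,187),(290,185),(305,183),(320,181)]: print(uv,world(c,[uv],c['d'][uv[1],uv[0]]))
E
```

```text
[(array([ 230,  166,  120,   43, 1275], dtype=int32), array([282.41490196, 189.42901961])), (array([289, 168,  11,   9,  60], dtype=int32), array([293.81666667, 172.33333333]))]
((289.5, 190.0), (48.0, 119.0), 90.0) [[ 0.61071509  0.22550457  0.02      ]
 [ 0.59749107 -0.13066038  0.02      ]
 [ 0.45327797 -0.12114088  0.02      ]
 [ 0.46514898  0.22835545  0.02      ]]
(275, 187) [[0.53615711 0.09296528 0.04847019]]
(290, 185) [[0.54040991 0.04907382 0.04909536]]
(305, 183) [[0.54549621 0.00490392 0.04543364]]
(320, 181) [[ 0.54895044 -0.03857196  0.05008721]]
```

View pics/topc.png

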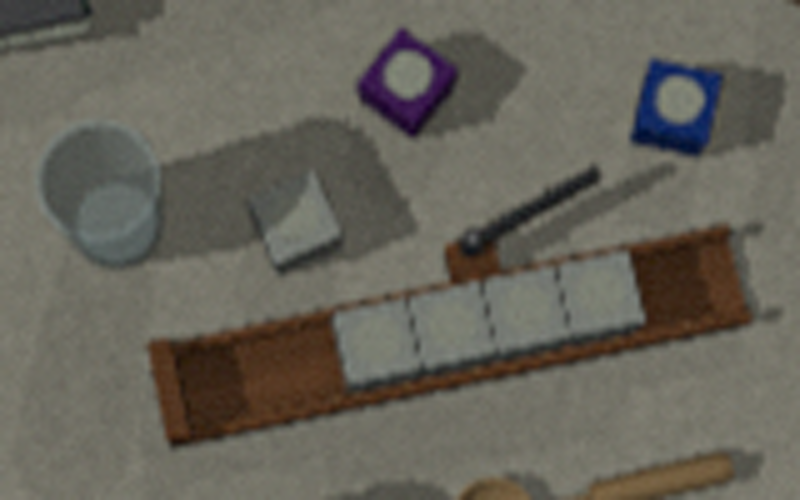

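The crop confirms it: the four bare-aluminium tins in the rail are the row, with tin4 at the open end at crop (600,290). The keeper runs from its pivot at (473,240) to its free end at (597,173). Next I'll get the rail pose and check tin heights with two views.

Run:
```python
from h import *
c=np.load('top0.npz'); p=c['p']; s=np.load('scene0.npz')
f=lambda a:(np.array(a,float)+.5)/5-.5+[200,120]
w=cast(c,f([(728,228),(750,322),(150,342),(172,442)]),.02); print(w)
be=(w[0]+w[1])/2; fe=(w[2]+w[3])/2; d=fe-be; L=np.linalg.norm(d); ang=np.arctan2(d[1],d[0]); print('len',L,np.degrees(ang))
ex=d/L; ey=np.array([-ex[1],ex[0],0]); O=(be+fe)/2+ex*.0025; O[2]=0; print('O',O)
t=cast(c,f([(332,310),(347,388),(630,251),(643,325)]),.048); print('tin corners rail',np.c_[(t-O)@ex,(t-O)@ey])
k=cast(c,f([(473,240)]),.048);print('pivot',np.c_[(k-O)@ex,(k-O)@ey])
k2=cast(c,f([(597,173)]),.044);v=(k2-O-(-.026*ex-.048*ey))[0];print('q',np.arctan2(-v@ex,v@ey),np.linalg.norm(v))
for n,uv,z in[('jar',(218,163),0),('mug',(248,235),.085),('bottle',(363,112),.05),('blue',(335,141),.04),('spare',(259,164),.04),('spoon end',(349,212),.01)]:
    a=cast(c,[uv],z)-O; print(n,a@ex,a@ey)
cv2.imwrite('pics/scc.png',cv2.resize(s['p'][140:250,150:330,::-1],None,fx=4.4,fy=4.4,interpolation=cv2.INTER_CUBIC))
np.savez('rail.npz',O=O,ang=ang)
```

```text
[[ 0.60036127 -0.1195304   0.02      ]
 [ 0.54270515 -0.12881743  0.02      ]
 [ 0.54334883  0.22802077  0.02      ]
 [ 0.48263514  0.21614247  0.02      ]]
len 0.35116943314696136 99.59621715485294
O [0.54184584 0.05141887 0.        ]
tin corners rail [[ 0.06440253 -0.02246619]
 [ 0.06510574  0.02463984]
 [-0.11359396 -0.02172517]
 [-0.11115002  0.02286816]]
pivot [[-0.02510333 -0.04682803]]
q 1.8698088493011162 0.09430606277093527
jar [0.19523261] [-0.11863139]
mug [0.14510367] [0.12379344]
bottle [-0.26157866] [-0.17126618]
blue [-0.16172587] [-0.10338579]
spare [0.07385718] [-0.08042972]
spoon end [-0.15860267] [0.10932574]
```

Run:
```python
from h import *
from bench import manip,cams
i=cams.camera_info('wrist'); st=manip.read_state(); q=rot(st['eef_rot'])
print(i['K'][0], q.inv().apply(i['origin']-st['eef_pos']), (q.inv()*rot(i['rotation'])).as_matrix())
```

```text
[316.51239254   0.         255.30154278] [ 0.0688188   0.00011559 -0.09330378] [[-2.33140300e-04 -9.70250540e-01 -2.42102945e-01]
 [ 9.99999960e-01 -1.87338592e-04 -2.12202792e-04]
 [ 1.60534648e-04 -2.42102985e-01  9.70250544e-01]]
```

View pics/scc.png

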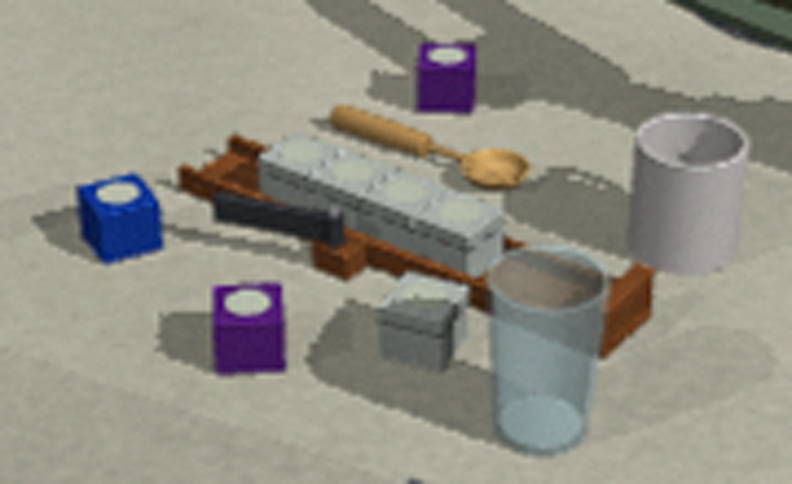

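The scene crop shows the same row. The keeper lies outside the rail at (215,210)–(340,225). The blue tin (120,215) is well behind the bar, and the channel behind tin4 (around (225,170)) is free. Next: turn the tool to the rail and fly over behind tin4.

```bash
python3 -m crank '0 0 0 0 0 .142 0;0 0 0 0 0 .142 0;0 0 0 0 0 .142 0;0 0 0 0 0 .142 0;0 0 0 0 0 .142 0;0 0 0 0 0 .142 0;0 0 0 0 0 .142 0;0 0 0 0 0 .142 0' 30
python3 -m crank '-.041 .0177 .002 0 0 0 0;-.041 .0177 .002 0 0 0 0;-.041 .0177 .002 0 0 0 0;-.041 .0177 .002 0 0 0 0;-.041 .0177 .002 0 0 0 0;-.041 .0177 .002 0 0 0 0;-.041 .0177 .002 0 0 0 0;-.041 .0177 .002 0 0 0 0;-.041 .0177 .002 0 0 0 0;-.041 .0177 .002 0 0 0 0;-.041 .0177 .002 0 0 0 0;-.041 .0177 .002 0 0 0 0;-.041 .0177 .002 0 0 0 0;-.041 .0177 .002 0 0 0 0;-.041 .0177 .002 0 0 0 0;-.041 .0177 .002 0 0 0 0;-.041 .0177 .002 0 0 0 0;0 0 0 0 0 0 0;0 0 0 0 0 0 0'
python3 - <<'E'
from h import *
from bench import manip,cams
st=manip.read_state(); i=cams.camera_info('wrist'); p,d=cams.get_image('wrist')
cv2.imwrite('pics/w1.png',p[:,:,::-1]); np.savez('w1.npz',p=p,d=d,**i)
r=np.load('rail.npz'); a=r['ang']; ex=np.array([np.cos(a),np.sin(a),0]); ey=np.array([-ex[1],ex[0],0])
e=st['eef_pos']-r['O']; print('tcp rail',e@ex,e@ey,e[2],'R',rot(st['eef_rot']).as_matrix().round(4).tolist(),np.degrees(a),st['joint_positions'],st['opening'])
E
```

```text
time: 0.9
eef_pos: [0.151, 0.5546, 0.2917]
eef_rot: [0.0, 0.647, 0.762, -0.0]
ft_force: [0.5, 0.8, 0.1]
opening: 0.0304
grasp_force: 0.0
time: 2.8
eef_pos: [0.5647, -0.0823, 0.2573]
eef_rot: [-0.001, 0.646, 0.764, -0.0]
ft_force: [-0.6, -0.4, -0.5]
opening: 0.0004
grasp_force: 0.0
tcp rail -0.13561377830344645 -0.0002125551841616162 0.25730071832492823 R [[-0.1664, 0.9861, -0.0021], [0.9861, 0.1664, 0.0008], [0.0012, -0.0019, -1.0]] 99.59621715485294 [-1.65033393e-01  3.37624827e-01  1.62897874e+00  5.11753016e-04
  1.17720749e+00 -3.32376548e-01] 0.0003852165874201324
```

View pics/w1.png

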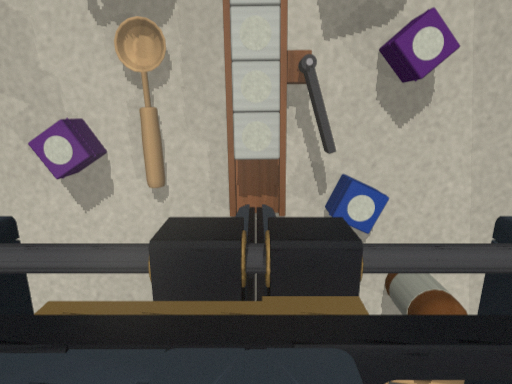

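The wrist view shows tin4's back edge at (233..280,160), empty channel down to (257,210), the keeper pivot at (309,62) and its free end at (330,150). Now refine, with heights by two-view triangulation.

Run:
```python
from h import *
w=np.load('w1.npz'); t=np.load('top0.npz'); r=np.load('rail.npz'); a=r['ang']; O=r['O']
ex=np.array([np.cos(a),np.sin(a),0]); ey=np.array([-ex[1],ex[0],0])
rl=lambda P:np.c_[(P-O)@ex,(P-O)@ey,P[:,2]].round(4)
g=cv2.cvtColor(w['p'],cv2.COLOR_RGB2GRAY).astype(int); hsv=cv2.cvtColor(w['p'],cv2.COLOR_RGB2HSV)
wood=((hsv[...,0]<18)&(hsv[...,1]>90))
for v in(20,60,100,140,185): 
    u=np.nonzero(wood[v,222:295])[0]+222; tin=[x for x in range(225,290) if not wood[v,x]and u.min()<x<u.max()]
    e=np.array([(u.min(),v),(u.max() if v!=60 else np.nan,v)]); print(v,u.min(),u.max(),(tin[0],tin[-1]) if tin else'',rl(cast(w,e,.02))[:,:2].tolist(), rl(cast(w,[(tin[0],v),(tin[-1],v)],.048))[:,1] if tin else'')
col=np.argmax(np.diff(wood[140:180,240:275].astype(int),axis=0)>0,axis=0)+140.5; vb=np.median(col); print('back v',vb)
print('tin4 back',rl(cast(w,[(257,vb)],.048)))
k=((w['p'].max(2)<75)); k[:, :292]=0;k[:,345:]=0;k[165:]=0;k[:50]=0
n,l,s,ce=cv2.connectedComponentsWithStats(k.astype(np.uint8)); i=1+np.argmax(s[1:,4]); ys,xs=np.nonzero(l==i)
R0=cv2.minAreaRect(np.c_[xs,ys].astype(np.float32)); bp=cv2.boxPoints(R0); print(R0)
b=rl(cast(w,bp,.044)); print('keeper box',b)
b=b[np.argsort(b[:,0])]; m0=b[:2].mean(0);m1=b[2:].mean(0);v=m0-m1; print('q',np.arctan2(-v[0],v[1]),'free end',m0); print('pivot',rl(cast(w,[(309.5,62)],.048)))
# triangulate tin4 back corners
f=lambda a:(np.array(a,float)+.5)/5-.5+[200,120]
P=lambda c:c['K']@np.c_[rot(c['rotation']).as_matrix().T,-rot(c['rotation']).as_matrix().T@c['origin']]
X=cv2.triangulatePoints(P(t),P(w),f([(630,251),(643,325),(597,173)]).T,np.array([(280,vb),(233,vb),(330,151)],float).T); print('tri',rl((X[:3]/X[3]).T))
```

```text
20 224 286 (230, 280) [[0.0177, 0.0307], [0.0176, -0.0282]] [ 0.0229 -0.0206]
60 225 294 (231, 279) [[-0.0178, 0.0305], [nan, nan]] [ 0.0226 -0.0203]
100 226 285 (232, 279) [[-0.0554, 0.0304], [-0.0554, -0.0289]] [ 0.0224 -0.0209]
140 228 285 (233, 279) [[-0.0952, 0.0293], [-0.0953, -0.0297]] [ 0.0221 -0.0215]
185 229 284  [[-0.143, 0.0292], [-0.143, -0.0297]] 
back v 159.5
tin4 back [[-0.1115 -0.0007  0.048 ]]
((312.8322448730469, 105.71015167236328), (98.23374938964844, 19.252382278442383), 75.46554565429688)
keeper box [[-0.022  -0.0316  0.044 ]
 [-0.0179 -0.0483  0.044 ]
 [-0.1037 -0.0756  0.044 ]
 [-0.1083 -0.0578  0.044 ]]
q 1.8721916725880325 free end [-0.106  -0.0667  0.044 ]
pivot [[-0.0238 -0.0476  0.048 ]]
tri [[-0.1141 -0.0232  0.0408]
 [-0.1115  0.0226  0.0461]
 [-0.0973 -0.0591  0.0997]]
```

The two views agree: the rail frame is good to about 2 mm, tin tops are about 46 mm, tin4's back is at x = -112 mm and q ≈ 1.85. Descend behind tin4.

```bash
python3 -m crank '-.005 0 .03 0 0 0 0;0 0 .045 0 0 0 0;0 0 .045 0 0 0 0;0 0 .025 0 0 0 0;0 0 .010 0 0 0 0;0 0 0 0 0 0 0;0 0 0 0 0 0 0'
cat >> h.py <<'E'
def st():
    from bench import manip
    s=manip.read_state(); r=np.load('rail.npz'); a=r['ang']; ex=np.array([np.cos(a),np.sin(a),0]); ey=np.array([-ex[1],ex[0],0])
    e=s['eef_pos']-r['O']; f=s['ft_force']; t=rot(s['eef_rot']).apply([0,0,.078])
    print('t',s['time'],'tip rail',((e+t)@ex).round(4),((e+t)@ey).round(4),(e+t)[2].round(4),'F rail',f@ex,f@ey,f[2])
E
python3 -c "from h import *;st()"
```

```text
time: 3.55
eef_pos: [0.5665, -0.0861, 0.1047]
eef_rot: [0.001, 0.645, 0.765, 0.001]
ft_force: [0.6, -0.6, 0.8]
opening: 0.0007
grasp_force: 0.0
t 3.55 tip rail -0.1398 -0.0016 0.0267 F rail -0.6927827334520305 -0.5109781891007917 0.8400796083981555
```

```bash
python3 -m crank '.003 0 0 0 0 0 0;.004 0 0 0 0 0 0;.005 0 0 0 0 0 0;.005 0 0 0 0 0 0;.005 0 0 0 0 0 0;.005 0 0 0 0 0 0;.005 0 0 0 0 0 0;.005 0 0 0 0 0 0;.005 0 0 0 0 0 0;.005 0 0 0 0 0 0;.005 0 0 0 0 0 0;.005 0 0 0 0 0 0;.005 0 0 0 0 0 0;.005 0 0 0 0 0 0;.005 0 0 0 0 0 0;.005 0 0 0 0 0 0;.005 0 0 0 0 0 0;.005 0 0 0 0 0 0'; python3 -c "from h import *;st()"
```

```text
time: 5.35
eef_pos: [0.5521, -0.0015, 0.1043]
eef_rot: [0.002, 0.644, 0.765, 0.0]
ft_force: [1.2, -6.0, 3.6]
opening: 0.0005
grasp_force: 3.1
t 5.35 tip rail -0.0541 -0.0015 0.0263 F rail -6.130403580028623 -0.16871629696674217 3.5747642013679113
```

```bash
python3 -m crank '.003 0 0 0 0 0 0;.003 0 0 0 0 0 0;.003 0 0 0 0 0 0;.003 0 0 0 0 0 0;.003 0 0 0 0 0 0;.002 0 0 0 0 0 0;.001 0 0 0 0 0 0;0 0 0 0 0 0 0'; python3 -c "from h import *;st()"; python3 -m crank '.001 0 0 0 0 0 0;.001 0 0 0 0 0 0;.001 0 0 0 0 0 0;.001 0 0 0 0 0 0'; python3 -c "from h import *;st()"
```

```text
time: 6.15
eef_pos: [0.549, 0.0163, 0.1043]
eef_rot: [0.002, 0.644, 0.765, 0.0]
ft_force: [0.9, -5.3, 4.0]
opening: 0.0002
grasp_force: 2.7
t 6.15 tip rail -0.036 -0.0014 0.0263 F rail -5.32470814654795 0.010299143789789023 4.027715012214482
time: 6.55
eef_pos: [0.5483, 0.02, 0.1043]
eef_rot: [0.002, 0.644, 0.765, 0.0]
ft_force: [-0.0, -6.7, 3.6]
opening: 0.0006
grasp_force: 3.2
t 6.55 tip rail -0.0323 -0.0014 0.0263 F rail -6.653575471402589 1.1264236564043346 3.5984207414687486
```

```bash
python3 -m crank '.001 0 0 0 0 0 0;.001 0 0 0 0 0 0;0 0 0 0 0 0 0'; python3 -c "from h import *;st()"; python3 -m crank '.001 0 0 0 0 0 0;.001 0 0 0 0 0 0;0 0 0 0 0 0 0';python3 -c "from h import *;st()"
```

```text
time: 6.85
eef_pos: [0.5483, 0.0204, 0.1044]
eef_rot: [0.003, 0.644, 0.765, -0.001]
ft_force: [1.3, -13.3, 2.7]
opening: 0.0001
grasp_force: 6.7
t 6.85 tip rail -0.0321 -0.0014 0.0264 F rail -13.33743835825344 0.9330837065308961 2.6500994358957852
time: 7.15
eef_pos: [0.5483, 0.0207, 0.1045]
eef_rot: [0.004, 0.643, 0.766, -0.002]
ft_force: [3.1, -20.5, 3.0]
opening: 0.0004
grasp_force: 10.2
t 7.15 tip rail -0.0321 -0.0015 0.0265 F rail -20.776187117554844 0.337524952401393 3.0345094762829277
```

The row is home: the tip stopped at -32 mm and the force rose to 21 N. Back off, lift and look.

```bash
python3 -m crank '-.005 0 0 0 0 0 0;-.010 0 0 0 0 0 0;-.010 0 0 0 0 0 0;0 0 -.03 0 0 0 0;0 0 -.04 0 0 0 0;-.01 .047 0 0 0 0 0;-.01 .047 0 0 0 0 0;0 0 0 0 0 0 0;0 0 0 0 0 0 0'
python3 - <<'E'
from h import *
from bench import cams
st()
for n in('wrist','top'):
    i=cams.camera_info(n); p,d=cams.get_image(n); np.savez(n+'2.npz',p=p,d=d,**i)
    if n=='wrist':a=cv2.resize(p,(512,384))
    else: b=cv2.resize(p[140:215,220:360],None,fx=3.65,fy=2.8,interpolation=cv2.INTER_CUBIC)
b=b[:,:512]; b=np.pad(b,((0,0),(0,512-b.shape[1]),(0,0)))
cv2.imwrite('pics/two.png',np.vstack([a,b])[:,:,::-1])
E
```

```text
time: 8.05
eef_pos: [0.647, -0.0039, 0.1722]
eef_rot: [-0.001, 0.645, 0.764, -0.0]
ft_force: [0.4, -0.3, -0.0]
opening: 0.0002
grasp_force: 0.0
t 8.05 tip rail -0.072 -0.0943 0.0942 F rail -0.3562367030787917 -0.3521881908980932 -0.03792792452591903
```

View pics/two.png

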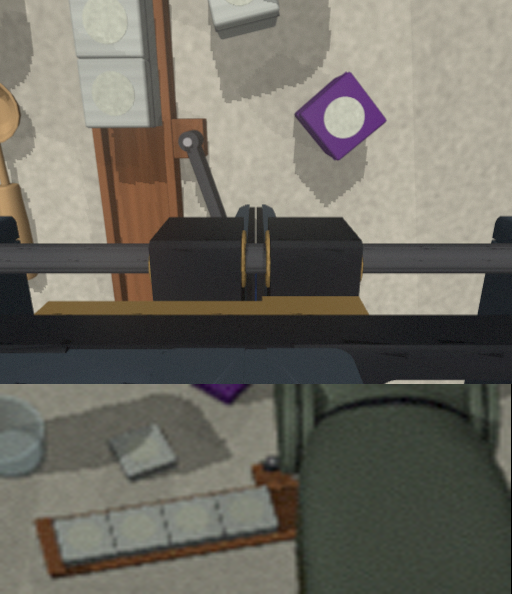

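Top crop: the row sits flush against the stop at (52,540), with no wider gaps. Wrist: pivot at (188,142), bar running to (220,215), fingertips at (255,210) on the bar's outer side. Work out the push path round the pivot.

Run:
```python
from h import *
w=np.load('wrist2.npz'); r=np.load('rail.npz'); a=r['ang']; O=r['O']
ex=np.array([np.cos(a),np.sin(a),0]); ey=np.array([-ex[1],ex[0],0])
rl=lambda P:np.c_[(P-O)@ex,(P-O)@ey].round(4)
print('pivot',rl(cast(w,[(188,142)],.048)),'tin back',rl(cast(w,[(118,127)],.048)),'bar pt',rl(cast(w,[(216,205)],.044)))
prev=None
for q in np.linspace(1.85,0,15):
    n=np.array([np.cos(q),np.sin(q)]);u=np.array([-np.sin(q),np.cos(q)])
    c=np.array([-25.5,-48])+55*u-n*(4+16*abs(n[0])+13.5*abs(n[1]))
    print(round(q,2),c.round(1),'' if prev is None else ((c-prev)*[1,-1]).round(1)); prev=c
```

```text
pivot [[-0.0237 -0.0474]] tin back [[-0.0137 -0.0007]] bar pt [[-0.0696 -0.0647]]
1.85 [-72.5 -83.7] 
1.72 [-77.  -75.5] [-4.5 -8.2]
1.59 [-80.2 -66.6] [-3.2 -9. ]
1.45 [-82.4 -60.7] [-2.1 -5.8]
1.32 [-84.  -54.8] [-1.6 -5.9]
1.19 [-84.9 -48.4] [-0.9 -6.4]
1.06 [-85.  -41.5] [-0.1 -6.8]
0.92 [-84.1 -34.4] [ 0.9 -7.2]
0.79 [-82.1 -27.1] [ 2.  -7.3]
0.66 [-78.9 -19.9] [ 3.2 -7.2]
0.53 [-74.5 -12.9] [ 4.4 -6.9]
0.4 [-68.8  -6.5] [ 5.7 -6.4]
0.26 [-62.   -0.9] [ 6.8 -5.6]
0.13 [-54.2   3.7] [ 7.8 -4.6]
0.0 [-45.5   7. ] [ 8.7 -3.3]
```

```bash
python3 -m crank '0 .004 .03 0 0 0 0;0 0 .03 0 0 0 0;0 0 .007 0 0 0 0;0 0 0 0 0 0 0;0 0 0 0 0 0 0'; python3 -c "from h import *;st()"
python3 -m crank '0 -.006 0 0 0 0 0;0 -.006 0 0 0 0 0;-.002 -.004 0 0 0 0 0;-.003 -.004 0 0 0 0 0;-.0015 -.0045 0 0 0 0 0;-.0015 -.0045 0 0 0 0 0;-.001 -.003 0 0 0 0 0;-.001 -.003 0 0 0 0 0;0 0 0 0 0 0 0'; python3 -c "from h import *;st()"
```

```text
time: 8.65
eef_pos: [0.6512, -0.003, 0.1076]
eef_rot: [0.001, 0.645, 0.764, 0.001]
ft_force: [-0.2, -0.3, 0.8]
opening: 0.0002
grasp_force: 0.0
t 8.65 tip rail -0.0719 -0.0989 0.0296 F rail -0.26275013598153285 0.2930733107443652 0.8340547819734276
time: 9.55
eef_pos: [0.6176, -0.0191, 0.1062]
eef_rot: [-0.0, 0.645, 0.764, -0.0]
ft_force: [0.3, 0.5, 0.8]
opening: 0.0005
grasp_force: 0.0
t 9.55 tip rail -0.0821 -0.0629 0.0282 F rail 0.47826656997321715 -0.3360208856652885 0.807487659042507
```

```bash
python3 -m crank '-.001 -.004 0 0 0 0 0;-.001 -.004 0 0 0 0 0;-.001 -.0065 0 0 0 0 0;0 -.007 0 0 0 0 0;0 0 0 0 0 0 0'
python3 - <<'E'
from h import *
from bench import cams
st()
p,d=cams.get_image('wrist'); a=p[60:260,60:400]
cv2.imwrite('pics/k.png',a[:,:,::-1])
E
```

```text
time: 10.05
eef_pos: [0.596, -0.0257, 0.1062]
eef_rot: [-0.001, 0.645, 0.764, -0.001]
ft_force: [0.7, -0.2, -0.8]
opening: 0.0005
grasp_force: 0.1
t 10.05 tip rail -0.085 -0.0404 0.0282 F rail -0.2854595077463167 -0.6215291972595295 -0.7976848166103636
```

View pics/k.png

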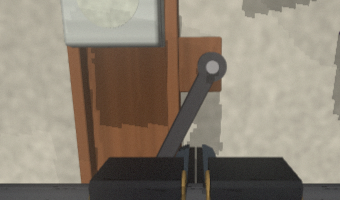

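The bar has turned to q ≈ 1.05, from the pivot (212,67) to (165,155) in the crop, and the fingers at (197,150) are pushing its outer face. Continue the arc.

```bash
python3 -m crank '.001 -.007 0 0 0 0 0;.002 -.007 0 0 0 0 0;.003 -.007 0 0 0 0 0;.0045 -.007 0 0 0 0 0;.0055 -.0065 0 0 0 0 0;.007 -.0055 0 0 0 0 0;.004 -.0025 0 0 0 0 0;.004 -.002 0 0 0 0 0;.003 -.001 0 0 0 0 0;.002 -.001 0 0 0 0 0;0 0 0 0 0 0 0'; python3 -c "from h import *;st()"
```

```text
time: 11.2
eef_pos: [0.5451, 0.0026, 0.1061]
eef_rot: [-0.0, 0.645, 0.764, -0.0]
ft_force: [-0.4, -0.5, -0.7]
opening: 0.0002
grasp_force: 0.0
t 11.2 tip rail -0.0486 0.005 0.0281 F rail -0.4189235923691978 0.5023348708825822 -0.6559419386803753
```

```bash
python3 -m crank '.001 0 0 0 0 0 0;.001 0 0 0 0 0 0;.001 0 0 0 0 0 0;.001 0 0 0 0 0 0;0 0 0 0 0 0 0'; python3 -c "from h import *;st()"; python3 -m crank '.001 0 0 0 0 0 0;.001 0 0 0 0 0 0;0 0 0 0 0 0 0'; python3 -c "from h import *;st()"
```

```text
time: 11.7
eef_pos: [0.5447, 0.0053, 0.1061]
eef_rot: [0.0, 0.644, 0.765, -0.001]
ft_force: [-1.7, -5.9, 0.3]
opening: 0.0006
grasp_force: 2.7
t 11.7 tip rail -0.0461 0.005 0.0281 F rail -5.545023743523552 2.700979858967582 0.26306130007147066
time: 12.0
eef_pos: [0.5446, 0.0057, 0.1062]
eef_rot: [0.002, 0.644, 0.765, -0.002]
ft_force: [0.8, -12.1, -0.9]
opening: 0.0009
grasp_force: 6.0
t 12.0 tip rail -0.046 0.0049 0.0282 F rail -12.03521326402823 1.2097589916721003 -0.9053975247181091
```

The bar is on its hard stop: 12 N at x = -46 mm, as predicted. Retreat, lift and check.

```bash
python3 -m crank '-.004 0 0 0 0 0 0;-.01 0 0 0 0 0 0;-.02 0 0 0 0 0 0;-.01 0 -.03 0 0 0 0;0 0 -.05 0 0 0 0;0 0 -.05 0 0 0 0;-.04 0 -.02 0 0 0 0;0 0 0 0 0 0 0;0 0 0 0 0 0 0'
python3 - <<'E'
from h import *
from bench import cams
st()
i=cams.camera_info('wrist');p,d=cams.get_image('wrist');np.savez('w3.npz',p=p,d=d,**i)
s,_=cams.get_image('scene')
a=p[:250,120:420]; b=cv2.resize(s[130:240,150:330],(491,300),interpolation=cv2.INTER_CUBIC); a=cv2.resize(a,(491,409))
cv2.imwrite('pics/fin.png',np.vstack([a[:300],b])[:,:,::-1])
E
```

```text
time: 12.9
eef_pos: [0.5585, -0.0751, 0.2563]
eef_rot: [-0.0, 0.646, 0.764, 0.001]
ft_force: [-0.1, 0.4, 0.2]
opening: 0.0006
grasp_force: 0.0
t 12.9 tip rail -0.1274 0.0046 0.1783 F rail 0.4333772785019857 0.026192205927753176 0.16626041580743056
```

View pics/fin.png

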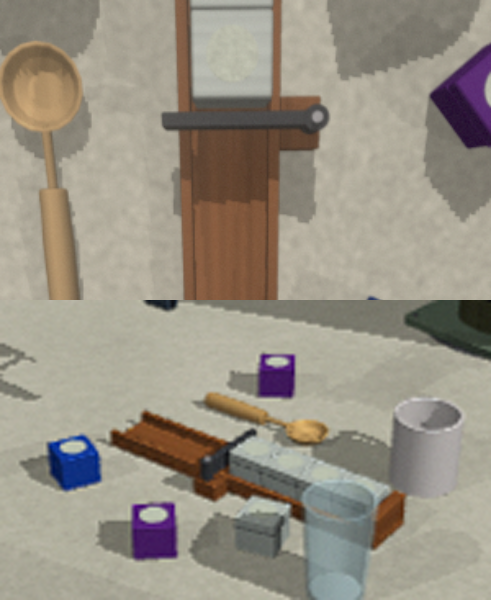

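Upper: the bar lies across the channel, (165,121)–(318,117), just behind tin4. Lower: the row is against the stop and the bystanders are in place. One check of the bar's angle.

Run:
```python
from h import *
w=np.load('w3.npz'); r=np.load('rail.npz'); a=r['ang']; O=r['O']
ex=np.array([np.cos(a),np.sin(a),0]); ey=np.array([-ex[1],ex[0],0])
k=(w['p'].astype(int).max(2)<85)&(np.ptp(w['p'].astype(int),axis=2)<15)
us=np.arange(226,296,6); vs=[np.nonzero(k[60:85,u])[0]+60 for u in us]
for nm,f in(('front',np.min),('back',np.max)):
    P=cast(w,[(u,f(v)) for u,v in zip(us,vs) if len(v)],.044)-O; c=np.polyfit(P@ey,P@ex,1); print(nm,np.degrees(np.arctan(c[0])),c[1])
wood=(lambda h:(h[...,0]<18)&(h[...,1]>90))(cv2.cvtColor(w['p'],cv2.COLOR_RGB2HSV))
vv=range(110,200,5); e=[np.nonzero(wood[v,225:300])[0]+225 for v in vv]
for f in(np.min,np.max):
    P=cast(w,[(f(x),v) for x,v in zip(e,vv)],.02)-O; print('wall',np.degrees(np.polyfit(P@ex,P@ey,1)[0]))
```

```text
front -1.4872833428171879 -0.016753636886170483
back -0.6087872661603172 -0.02876806717439502
wall 0.8242484720525881
wall 0.5040667692895668
```

The bar is square to the rail within about 0.5°. Hand in.

```bash
python3 -c "from bench import job;print(job.sign_off())"
```

```text
the job is handed in; nothing more can be done
None
```

The four tins are home against the end stop with no gaps seen, the keeper bar is on its hard stop square across the rail (within about 0.5°), and the job was handed in at about 13 s of the 53 s allowed.

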